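# Close the transport crate and raise its marked side on the bench jack

## Robot

A 7-joint arm with a two-finger parallel gripper is mounted at the origin on a cart in front of the work surface, level with it; the furniture and walls round the work are solid. World frame = base frame: x ahead of the robot, y to its left, z up, the work surface at z = 0. Lengths are in m, angles in rad, forces in N, time in s.
With the tool pointing down it reaches from about 0.425 to 0.875 m from the base axis. Payload 4.7 kg.
Tool frame: the origin (TCP) lies at the very end of the fingers, on their centre line; the grasp point (between the pads) lies 19 mm behind it (ctrl.grasp_offset is the distance from the TCP to the grasp point, in m); z points along the fingers, y is the direction in which the jaws open and shut (so a half turn about z gives the same grasp; the last joint's range is limited). The gripper opens to 87 mm and grips with 3 to 60 N. Pads are 19 mm wide; open, the fingers measure 117 mm over their backs; the gripper's body (75 mm by 190 mm) begins 51 mm behind the grasp point.
Start: joints at [1.2, 0.321, -0.07, 1.45, 0.023, 1.371, -0.057], TCP at [0.244, -0.602, 0.223] pointing down, gripper open.
Joint ranges: [-2.86, 2.86], [-0.3, 2.09], [-1.38, 1.24], [0.06, 2.45], [-1.56, 4.7], [0.09, 2.05], [-2.69, 2.69]. Speed limits (rad/s): [2.57, 2.57, 3.14, 3.14, 3.14, 3.14, 3.14].

## Interface

Orientations are given as a rotation vector (axis times angle).
In Python, from bench import ctrl gives the robot as it stands.
- The arm moves only by the shell command python3 -m creep 'ROWS' [FORCE]. ROWS is JSON, a list that holds one entry, the list of rows, each a list of 7 numbers: the opening, from 0 (shut) to 1 (fully open), then the shift along the tool's x, y, z in mm, then the turn, a rotation vector about the tool's x, y, z in rad. In form: [[[grip, dx, dy, dz, rx, ry, rz], ...]]. A call has 1 to 5 rows; each row is the pose to reach, as a shift and turn from the pose commanded when the call began, along the tool's axes at that moment; what a row does not reach only later rows make up. A row lasts 1/10 s, in which the tool goes at most 50 mm and 8.59 degrees, less where a joint would pass 70% of its speed; a pose out of reach is approached as far as the arm can. A call with a gripper value outside its range is refused whole. The fingers move at their own pace and stop on an object; FORCE is the grip in N (left out, the last holds). Time passes only in rows, so rows that repeat a pose let the fingers close. It gives the time, the measured TCP pose, the force and the opening at its end, in the units of the state.
- ctrl.get_state(): the state, without advancing time (a new reading comes with each control period).
- ctrl.get_image(name): name is "scene" or "top" or "wrist"; returns the picture (480x640x3 uint8, red, green, blue); there is no depth.
- ctrl.camera_params(name): a dict with "K" (3x3 intrinsics, pixels), "pose" (4x4, takes a point from camera to world coordinates). Camera axes: x right, y down, z forward; pixel columns grow to the right and rows downward; lengths in m; the calibration is good to about 2 mm. A picture is of the moment at which its call begins: read the wrist's pose just before it. camera_params takes no time and is no camera call; for the wrist camera it gives the pose at the moment of the call.
- ctrl.close_job(): hands the job in, once; it reports no verdict.
The state is a dict: "time": time; "joint_positions": joint angles; "qd": joint speeds; "joint_torque": joint torques, N m; "position": TCP position; "tool_rot": TCP orientation; "ft_force": force on the tool from outside, world axes, zero at the start; "torque": the same for the moment, N m; "grip_width": opening from 0.0 (shut) to 1.0 (fully open).
Only numpy, scipy, OpenCV 4.12 (cv2) and the standard library are available. Lean on these libraries where they do the work, as an engineer would, in place of code of your own. Each camera call takes 0.05 s, during which the arm holds its last target. There are 200 camera calls.

## Task

Close the plywood crate: fold its left flap fully down, then the right one on top. Stand the red jack flat on the worktop with its saddle centred under the crate's orange lift point, let go, give the pump handle one full trial stroke and let it come all the way back up. Then push it fully down again and finish while holding it down, the crate's side raised on the saddle; leave the timer and the two small bottles where they stand.

Things in the scene. Friction and masses are not known exactly. Their poses are not given: they have to be found in the camera images.
- crate: Open plywood transport crate, loose, 1.4 kg. Body 170 (x) x 160 (y) x 115 mm on 10 mm feet, rim 125 mm up. Origin: on the worktop under its centre; z up; +y is its left side, -y its right side with a steel lift bracket: plate 70 mm along x, from y = -80 to -141 mm, underside 80 mm and top 85 mm up, 9 mm ribs on top, free below. Flap hinge lines run along x at y = +80 and -80 mm, 126 mm up.
- lift_point (a point): Marked lift point: centre of the underside of an orange disc, 36 mm across, under the bracket (an equal disc on the bracket's top marks the place). In the crate's frame x = 0, y = -115, z = 78 mm. With the handle fully down it is raised by about 14 mm.
- flap_left (a joint): Left flap angle (rad): 0 = folded down shut, 1.57 = upright, up to 2.4 = leaning outward. Plywood panel 166 (x) x 77 mm, 6 mm thick, top 132 mm up when shut. Stiff hinge (0.10 N m): it stays where it is left. Pushed from outside it turns up and over.
- flap_left_edge (a point): Middle of the free edge of the left flap, 79 mm from its hinge line.
- flap_right (a joint): Right flap angle (rad): 0 = shut, 1.57 = upright, up to 2.4 = leaning outward. Panel and hinge as the left one, plus an aluminium strip 30 mm wide, 4 mm thick (62 to 92 mm from the hinge line) that laps over the left flap, so it is closed second; the strip's top is 136 mm up when shut.
- flap_right_edge (a point): Middle of the free edge of the right flap's aluminium strip, 92 mm from its hinge line.
- jack: Red bench jack, loose, 0.87 kg. Base plate 76 (x) x 220 mm (y = -130 to +90), 10 mm thick. Origin: on the worktop under the pump block; z up; +y to the saddle end, -y to the handle end. Carry it by the pump block: upright, 30 (x) x 36 (y) mm, z = 10 to 82 mm, rubber on its x faces. Saddle axis at x = 0, y = +70 mm, column 48 mm across at its foot. Set it with its +y along the crate's +y.
- saddle_top (a point): Centre of the top of the saddle, a disc 34 mm across with black rubber on top; 56 mm above the worktop with the handle up (22 mm below the lift point), up to 92 mm with the handle fully down.
- jack_handle (a joint): Pump handle angle (rad): 0 = all the way up, 0.70 = fully down (stop). The saddle rises 52 mm per rad and meets the lift point at about 0.42. No ratchet: let go, the sprung handle rises by itself and the saddle sinks. Pushing down on the pad takes about 2 N at first and up to 10 N fully down under load.
- handle_pad (a point): Middle of the upper face of the black push pad at the handle's free end, 40 (x) x 44 x 14 mm; push it down from above with closed fingers. Lever hinge axis along the jack's x at y = -30, z = 46 mm; pad centre 102 mm from it, upper face 7 mm above the lever's centre line. Handle up: lever rises 0.72 rad from level towards -y; fully down: 0.02 rad.
- cal_bottle_0: Bystander: small white bottle with red cap, 45 mm across, 83 mm tall, loose; origin at the centre of its underside.
- cal_bottle_1: Bystander: small white bottle with green cap, 45 mm across, 83 mm tall, loose; origin at the centre of its underside.
- timer: Bystander: beige bench timer, 54 x 66 x 22 mm, loose; origin at the centre of its underside.

How it is judged:
On the way, in this order (a step that is already met when the one before it is completed fails the run):
1. the left flap is folded down while the right one is still open (value of joint flap_left below 0.1 rad and value of joint flap_right above 0.6 rad), for 0.1 s.
2. the right flap is folded down over it (value of joint each of flap_left, flap_right below 0.1 rad), for 0.2 s.
3. the jack stands flat on the worktop, let go, handle up, its saddle centred within 10 mm under the lift point (horizontal distance between saddle_top and lift_point below 0.01 m and height (world z) of jack below 0.004 m and angle between jack's own z axis and vertical below 0.03 rad and value of joint jack_handle below 0.1 rad and contact force between each of the arm, the fingers and jack below 0.2 N), for 0.2 s.
4. trial stroke: the handle is pushed down and the saddle raises the lift point by 8 mm or more (value of joint jack_handle above 0.6 rad and height (world z) of lift_point above 0.086 m and contact force between jack and crate above 1 N), for 0.1 s.
5. the handle has come back up and the crate stands on the worktop again (value of joint jack_handle below 0.1 rad and height (world z) of lift_point below 0.081 m), for 0.1 s.
At the end, for the whole second after the job is handed in: Fingers still press the handle down (0.60 rad or more, over 1.5 N); jack flat on the worktop; lift point on the saddle (over 1 N, centred within 14 mm), raised 8 mm or more; crate still and not touched by the robot; both flaps shut within 0.1 rad (all of step 2 and all of step 4 and contact force between the fingers and jack above 1.5 N and height (world z) of lift_point below 0.1 m and horizontal distance between saddle_top and lift_point below 0.014 m and height (world z) of jack below 0.004 m and angle between jack's own z axis and vertical below 0.03 rad and contact force between each of the fingers, the arm and crate below 0.3 N and linear speed of crate below 0.02 m/s); the arm keeps its last pose, push and grip.
It fails at once if a bystander (small bottle or timer) is shifted by more than 20 mm or tipped (distance of any of cal_bottle_0, cal_bottle_1, timer from where it was at the start of the episode above 0.02 m or angle between any of cal_bottle_0, cal_bottle_1's own z axis and vertical above 0.4 rad).
It fails at once if the crate is tipped by more than 0.2 rad (angle between crate's own z axis and vertical above 0.2 rad).
It also fails if it takes over 72 s, if anything falls off the work surface, if the arm or the gripper's body presses on something with over 40 N, if the wrist force passes 120 N, or if a joint passes its speed limit or range.

## Working session

There is one attempt and no reset: what is moved stays moved. The work goes in short steps, Python scripts to look and compute and a shell command to move; the robot and the scene stay as the last step left them, time stands still between calls to the robot, and variables do not carry over. Pictures are saved under pics/ and viewed, about 8 in all and at most 12, crops included, and the job is handed in when it is done.

```bash
ls; mkdir -p pics; python3 - <<'E'
from bench import ctrl
import cv2,numpy as np
for n in ["scene","top"]:
    im=ctrl.get_image(n); cv2.imwrite(f"pics/{n}0.png",im[:,:,::-1]); p=ctrl.camera_params(n); print(n,np.round(p["K"],1).tolist(),np.round(p["pose"],3).tolist())
s=ctrl.get_state();print(s)
print(ctrl.grasp_offset)
E
```

```text
pics
scene [[438.9, 0.0, 321.0], [0.0, 438.9, 246.6], [0.0, 0.0, 1.0]] [[-0.701, -0.429, 0.569, -0.095], [-0.713, 0.434, -0.551, 0.613], [-0.011, -0.792, -0.611, 0.808], [0.0, 0.0, 0.0, 1.0]]
top [[436.8, 0.0, 316.8], [0.0, 436.8, 244.8], [0.0, 0.0, 1.0]] [[-0.021, -0.992, 0.125, 0.435], [-1.0, 0.021, 0.001, 0.003], [-0.003, -0.125, -0.992, 1.129], [0.0, 0.0, 0.0, 1.0]]
{'time': 0.1, 'joint_positions': array([ 1.20008149,  0.32175015, -0.07009869,  1.45152145,  0.02261904,
        1.37076422, -0.05690705]), 'qd': array([ 0.00017311, -0.00083616,  0.00132444, -0.00224115, -0.0007008 ,
        0.00033315, -0.00135664]), 'joint_torque': array([-2.91784008e-04, -4.92569876e+01, -4.05812524e-01, -3.13400960e+01,
       -6.40010834e-02,  3.94056458e-02,  4.39889789e-05]), 'position': array([ 0.24378393, -0.60204732,  0.22158599]), 'tool_rot': array([-3.08203589e+00, -6.00493849e-01,  6.56290247e-04]), 'ft_force': array([ 0.13304696, -0.33013089,  0.45209869]), 'torque': array([ 0.00327071, -0.02618531,  0.00588957]), 'grip_width': 0.9950081132868263}
0.0187
```

View pics/scene0.png

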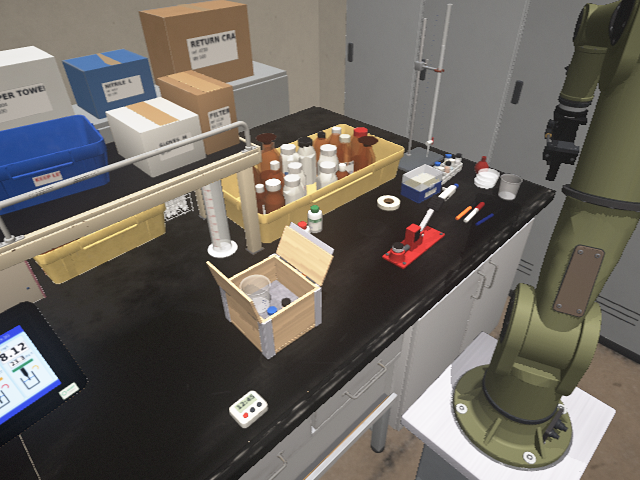

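View pics/top0.png

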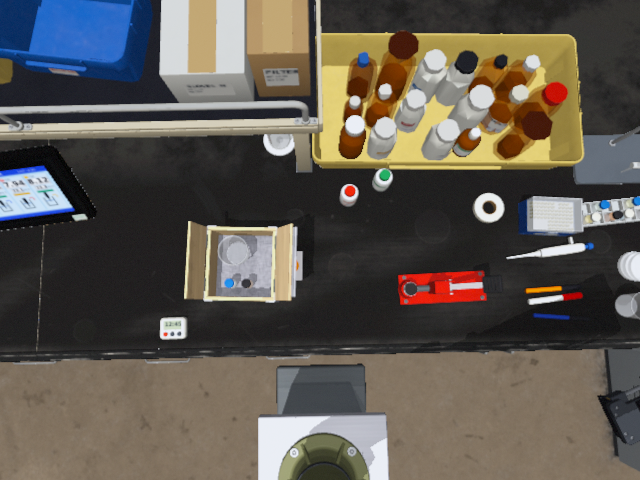

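The top view has up = +x and left = +y. It shows the crate centred near (241,264) with both flaps leaning outward. The jack is at (441,288), saddle to the left. The timer is at (173,328), and the bottles are at (349,194) and (383,180). I'll zoom in for measurement.

```bash
python3 - <<'E'
import cv2,numpy as np
im=cv2.imread("pics/top0.png")
a=cv2.resize(im[215:310,180:310],None,fx=4,fy=4,interpolation=cv2.INTER_CUBIC)
b=cv2.resize(im[262:312,390:520],None,fx=4,fy=4,interpolation=cv2.INTER_CUBIC)
cv2.imwrite("pics/zoom0.png",np.vstack([a,b]))
E
cat > h.py <<'E'
import numpy as np,cv2
from bench import ctrl
from scipy.spatial.transform import Rotation as R
def ray(n,u,v,z,p=None):
    p=p or ctrl.camera_params(n); P=np.array(p["pose"]);d=P[:3,:3]@np.linalg.solve(np.array(p["K"]),[u,v,1]);o=P[:3,3]
    return o+d*(z-o[2])/d[2]
def proj(n,X,p=None):
    p=p or ctrl.camera_params(n);P=np.array(p["pose"]);c=P[:3,:3].T@(np.array(X)-P[:3,3]);q=np.array(p["K"])@c;return q[:2]/q[2]
def togo(target,yaw=None,tilt=None):
    """shift (mm) & turn in tool axes from measured pose to target TCP pos; orientation: tool down with tool y axis at world yaw"""
    s=ctrl.get_state();T=R.from_rotvec(s["tool_rot"])
    d=T.inv().apply(np.array(target)-s["position"])*1000
    r=None
    if yaw is not None:
        y=np.array([np.cos(yaw),np.sin(yaw),0]);z=np.array([0,0,-1.]);x=np.cross(y,z)
        G=R.from_matrix(np.c_[x,y,z]); r=np.round((T.inv()*G).as_rotvec(),3)
    return np.round(d,1),r
E
```

```text
(no output)
```

View pics/zoom0.png

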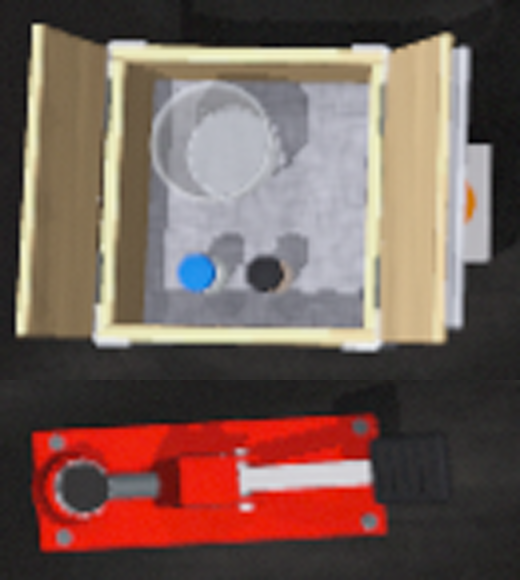

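The zoom shows four rim corners, both flap edges, the jack's base corners, the saddle (81,487) and the pad (410,467). I'll fit the poses to these.

```bash
python3 - <<'E'
from h import *
from scipy.optimize import least_squares
def c2(x,y): return ((x+.5)/4-.5+180,(y+.5)/4-.5+215)
def j2(x,y): return ((x+.5)/4-.5+390,(y-380+.5)/4-.5+262)
p=ctrl.camera_params("top")
def fit(m,px,g):
    def f(q):
        Rz=R.from_euler('z',q[2])
        return np.ravel([proj("top",Rz.apply(a)+[q[0],q[1],0],p)-b for a,b in zip(m,px)])
    r=least_squares(f,g);print(np.round(r.x,4),np.round(r.fun,2));return r.x
# crate rim: +x up, +y left
C=fit([(.085,.08,.125),(.085,-.08,.125),(-.085,-.08,.125),(-.085,.08,.125)],[c2(112,48),c2(384,50),c2(378,343),c2(98,343)],[.4,.2,0])
h=.72;y=-.030-.102*np.cos(h)-.007*np.sin(h)*-0;
J=fit([(.038,.09,.01),(.038,-.13,.01),(-.038,-.13,.01),(-.038,.09,.01),(0,.07,.056)],[j2(33,433),j2(375,413),j2(386,533),j2(41,551),j2(81,487)],[.35,-.3,0])
Rc=R.from_euler('z',C[2]);W=lambda a:Rc.apply(a)+[C[0],C[1],0]
for nm,s,L,pts in [("L",1,.079,[(36,25,.083),(18,335,-.083)]),("R",-1,.092,[(462,48,.083),(455,327,-.083)]),("Rpanel",-1,.077,[(450,35,.083),(440,343,-.083)])]:
  for u,v,x in pts:
    f=lambda t:proj("top",W((x,s*(.08-L*np.cos(t[0])),.126+L*np.sin(t[0]))),p)-c2(u,v)
    r=least_squares(f,[2.0]);print(nm,r.x,r.fun)
print("lift",W((0,-.115,.078)),"timer",ray("top",173,328,.022),"b0",ray("top",349,191,.083),"b1",ray("top",385,175,.083))
Rj=R.from_euler('z',J[2]);print("pad",Rj.apply((0,-.03-.102*np.cos(.72)+.007*np.sin(.72),.046+.102*np.sin(.72)+.007*np.cos(.72)))+[J[0],J[1],0])
E
```

```text
[ 0.5229  0.1806 -0.029 ] [-0.46 -0.05  0.18 -0.02  0.19  0.32  0.09 -0.26]
[ 0.4604 -0.2923  0.0322] [-0.37 -0.35 -0.1   0.09  0.16 -0.03 -0.09  0.09  0.38  0.18]
L [1.83103561] [0.02474317 0.57113737]
L [1.86114913] [-0.0061255   0.71457502]
R [2.14870576] [ 0.52556071 -4.42830953]
R [2.11801185] [-0.02845081  3.62379688]
Rpanel [2.14746246] [ 0.02257944 -0.1939585 ]
Rpanel [2.10584046] [ 0.0032404  -0.41167369]
lift [0.51952986 0.06569565 0.078     ] timer [0.37322458 0.36693044 0.022     ] b0 [ 0.69843561 -0.07798811  0.083     ] b1 [ 0.73683036 -0.16775967  0.083     ]
pad [ 0.46367461 -0.39430958  0.11851988]
```

```bash
python3 -c "
from h import *
print(togo((.5,-.3,.32),0))"
```

```text
(array([ 350.9, -183.9,  -98.1]), array([-2.000e-03, -1.000e-03, -1.186e+00]))
```

```bash
python3 -m creep '[[[0,351,-184,-98,0,0,-1.186],[0,351,-184,-98,0,0,-1.186],[0,351,-184,-98,0,0,-1.186],[0,351,-184,-98,0,0,-1.186],[0,351,-184,-98,0,0,-1.186]]]' 10; python3 -c "
from h import *
print(togo((.53,.1,.32),0))
print(togo((.521,.34,.3),0))"
```

```text
time: 0.6
position: [0.4017, -0.4155, 0.2827]
tool_rot: [-2.644, -1.696, 0.0]
ft_force: [0.1, 0.0, -0.3]
grip_width: 0.633
(array([522.1, -98.3, -37.3]), array([-0.001, -0.   , -0.43 ]))
(array([ 736.5, -206.5,  -17.2]), array([-0.001, -0.   , -0.43 ]))
```

```bash
python3 -m creep '[[[0,522,-98,-37,0,0,-0.43],[0,522,-98,-37,0,0,-0.43],[0,522,-98,-37,0,0,-0.43],[0,522,-98,-37,0,0,-0.43],[0,522,-98,-37,0,0,-0.43]]]'; python3 -c "
from h import *
print(togo((.525,.34,.3),0))"
```

```text
time: 1.1
position: [0.4626, -0.1737, 0.2998]
tool_rot: [2.228, 2.215, -0.001]
ft_force: [0.9, -0.4, -0.2]
grip_width: 0.176
(array([ 5.14e+02,  5.93e+01, -4.00e-01]), array([-0.   ,  0.   , -0.006]))
```

```bash
python3 -m creep '[[[0,514,59,0,0,0,-0.006],[0,514,59,0,0,0,-0.006],[0,514,59,0,0,0,-0.006],[0,514,59,0,0,0,-0.006],[0,514,59,0,0,0,-0.006]]]' >/dev/null; python3 -m creep '[[[0,264,29,0,0,0,0],[0,264,29,0,0,0,0],[0,264,29,0,0,0,0],[0,264,29,0,0,0,0],[0,264,29,0,0,0,0]]]'; python3 -c "
from h import *
print(togo((.525,.34,.176),0))"
```

```text
time: 2.1
position: [0.5202, 0.3223, 0.2995]
tool_rot: [2.223, 2.22, -0.001]
ft_force: [0.8, -0.4, 0.2]
grip_width: 0.008
(array([ 17.8,   4.8, 123.5]), array([-0.   ,  0.001, -0.001]))
```

```bash
python3 -m creep '[[[0,15,4,50,0,0,0],[0,15,4,100,0,0,0],[0,15,4,123,0,0,0],[0,-10,4,123,0,0,0],[0,-35,4,123,0,0,0]]]'; python3 -m creep '[[[0,-20,0,0,0,0,0],[0,-40,0,0,0,0,0],[0,-55,0,0,0,0,0],[0,-65,0,5,0,0,0],[0,-75,0,12,0,0,0]]]'
```

```text
time: 2.6
position: [0.5224, 0.2861, 0.1749]
tool_rot: [-2.217, -2.222, 0.004]
ft_force: [-1.2, 2.5, 3.3]
grip_width: 0.008
time: 3.1
position: [0.524, 0.2111, 0.1647]
tool_rot: [-2.221, -2.222, -0.002]
ft_force: [0.2, 1.0, 0.6]
grip_width: 0.006
```

```bash
python3 -c "
from h import *
print(togo((.52,.205,.132),0))
cv2.imwrite('pics/s1.png',ctrl.get_image('scene')[150:400,150:400,::-1])"
```

```text
(array([-6.2, -4.1, 32.7]), array([ 0.001, -0.001,  0.   ]))
```

View pics/s1.png

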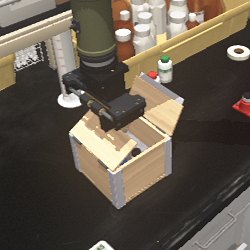

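The picture shows the left flap about half folded under the fingers, with the crate in place. Next I press it flat and lift off.

```bash
python3 -m creep '[[[0,-4,0,15,0,0,0],[0,-4,0,27,0,0,0],[0,-4,0,34,0,0,0],[0,-4,0,35,0,0,0],[0,-4,0,35,0,0,0]]]'; python3 -m creep '[[[0,0,0,-50,0,0,0],[0,0,0,-100,0,0,0],[0,0,0,-150,0,0,0],[0,0,0,-160,0,0,0],[0,-50,0,-160,0,0,0]]]';  python3 -c "
from h import *
print(togo((.52,-.01,.176),0))"
```

```text
time: 3.65
position: [0.5237, 0.2059, 0.1316]
tool_rot: [2.22, 2.22, -0.006]
ft_force: [-7.1, -7.4, 19.8]
grip_width: 0.01
time: 4.15
position: [0.5229, 0.1663, 0.2919]
tool_rot: [-2.203, -2.237, -0.011]
ft_force: [0.7, 0.4, -1.0]
grip_width: 0.005
(array([-177. ,   -6. ,  114.7]), array([ 0.003, -0.007,  0.015]))
```

```bash
python3 -m creep '[[[0,-50,-4,0,0,0,0],[0,-100,-4,0,0,0,0],[0,-150,-4,0,0,0,0],[0,-182,-4,15,0,0,0.015],[0,-182,-4,65,0,0,0.015]]]'; python3 -m creep '[[[0,0,0,50,0,0,0],[0,0,0,50,0,0,0],[0,25,0,50,0,0,0],[0,50,0,50,0,0,0],[0,70,0,50,0,0,0]]]';  python3 -m creep '[[[0,20,0,0,0,0,0],[0,40,0,0,0,0,0],[0,60,0,0,0,0,0],[0,70,0,5,0,0,0],[0,80,0,12,0,0,0]]]';python3 -c "
from h import *
print(togo((.52,.158,.136),0))"
```

```text
time: 4.65
position: [0.5229, -0.0318, 0.2266]
tool_rot: [2.244, 2.188, 0.004]
ft_force: [1.1, -0.9, -0.8]
grip_width: 0.003
time: 5.15
position: [0.5221, 0.0465, 0.1769]
tool_rot: [2.235, 2.205, 0.002]
ft_force: [0.2, -5.6, 7.6]
grip_width: 0.007
time: 5.65
position: [0.5237, 0.1261, 0.1644]
tool_rot: [2.236, 2.204, 0.004]
ft_force: [2.0, 0.2, 3.3]
grip_width: 0.001
(array([31.8, -4.2, 28.4]), array([ 0.003, -0.   , -0.014]))
```

```bash
python3 -m creep '[[[0,15,0,8,0,0,0],[0,28,0,18,0,0,0],[0,36,0,26,0,0,0],[0,38,0,30,0,0,0],[0,38,0,31,0,0,0]]]';  python3 -m creep '[[[0,0,0,0,0,0,0],[0,0,0,-50,0,0,0],[0,0,0,-100,0,0,0],[1,-50,0,-150,0,0,0],[1,-100,0,-160,0,0,0]]]'; python3 -c "
from h import *
cv2.imwrite('pics/s2.png',ctrl.get_image('scene')[150:450,150:500,::-1])
im=ctrl.get_image('top');cv2.imwrite('pics/top2f.png',im[:,:,::-1])
print(togo((.4604,-.2923,.25),.032))"
```

```text
time: 6.15
position: [0.5234, 0.1538, 0.1327]
tool_rot: [2.238, 2.193, -0.02]
ft_force: [-7.1, -19.9, 19.7]
grip_width: -0.001
time: 6.65
position: [0.5224, 0.0841, 0.2887]
tool_rot: [2.229, 2.211, 0.008]
ft_force: [1.0, -0.5, -0.9]
grip_width: 0.11
(array([-367.2,  -54.1,   38.6]), array([ 0.004,  0.004, -0.058]))
```

View pics/s2.png

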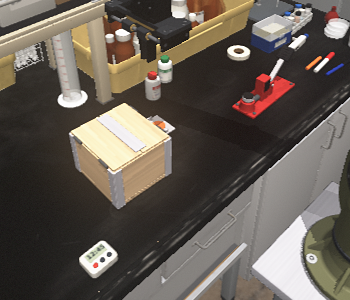

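Both flaps lie flat, with the strip on top. I'll go to the jack, then re-measure the crate.

```bash
python3 -m creep '[[[1,-367,-54,38,0,0,-0.058],[1,-367,-54,38,0,0,-0.058],[1,-367,-54,38,0,0,-0.058],[1,-367,-54,38,0,0,-0.058],[1,-367,-54,38,0,0,-0.058]]]'; python3 -c "
from h import *
print(togo((.4604,-.2923,.2),.032))
im=ctrl.get_image('wrist');cv2.imwrite('pics/w1.png',im[:,:,::-1])
im=ctrl.get_image('top')[:,:,::-1];cv2.imwrite('pics/top3.png',im)
cv2.imwrite('pics/top3z.png',cv2.resize(im[225:305,190:310],None,fx=5,fy=5,interpolation=cv2.INTER_CUBIC))"
```

```text
time: 7.25
position: [0.4811, -0.1659, 0.2589]
tool_rot: [-2.173, -2.268, -0.0]
ft_force: [1.0, 0.3, 0.3]
grip_width: 0.65
(array([-125.4,  -26.1,   58.9]), array([-0.   , -0.   ,  0.011]))
```

View pics/top3z.png

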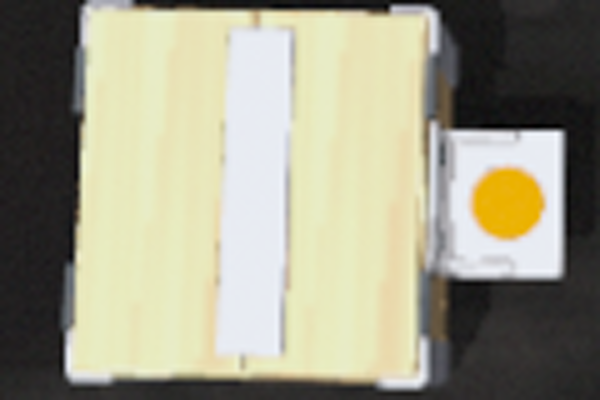

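Top view after closing: orange disc at (508,203) in the zoom, bracket end corners at (565,130) and (562,277), rim corners visible.

```bash
cat >> h.py <<'E'
from scipy.optimize import least_squares
def fit(m,px,g,n="top",pp=None):
    p=pp or ctrl.camera_params(n)
    def f(q):
        Rz=R.from_euler('z',q[2]);return np.ravel([proj(n,Rz.apply(a)+[q[0],q[1],0],p)-b for a,b in zip(m,px)])
    r=least_squares(f,g);return r.x,np.round(r.fun,2)
E
python3 - <<'E'
from h import *
c=lambda x,y:((x+.5)/5-.5+190,(y+.5)/5-.5+225)
C,f=fit([(0,-.115,.0855),(.035,-.141,.085),(-.035,-.141,.085),(.085,.08,.125),(.085,-.08,.125),(-.085,-.08,.125),(-.085,.08,.125)],
 [c(508,203),c(565,130),c(562,277),c(86,8),c(438,8),c(430,384),c(67,380)],[.52,.18,0])
print(C,f)
L=R.from_euler('z',C[2]).apply((0,-.115,.078))+[C[0],C[1],0]; print("lift",L,"disc ray",ray("top",*c(508,203),.0855))
t=R.from_euler('z',C[2]).apply((0,-.185,0))+[C[0],C[1],0]; print("jack goal",t)
E
```

```text
[ 0.52281799  0.18021181 -0.03141164] [ 0.28 -0.08 -0.04  0.12  0.13 -0.1   0.65  0.31 -1.12  1.   -1.19 -0.6
  1.32 -0.56]
lift [0.51920625 0.06526854 0.078     ] disc ray [0.51902947 0.06593121 0.0855    ]
jack goal [ 0.5170078  -0.00469693  0.        ]
```

View pics/w1.png

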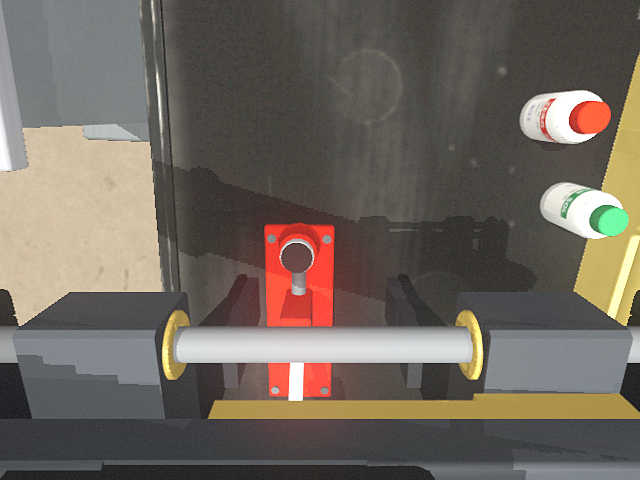

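```bash
python3 -m creep '[[[1,-125,-26,59,0,0,0.011],[1,-125,-26,59,0,0,0.011],[1,-125,-26,59,0,0,0.011],[1,-125,-26,59,0,0,0.011],[1,-125,-26,59,0,0,0.011]]]'; python3 -c "
from h import *
print(togo((.4604,-.2923,.032),.032), np.array(ctrl.camera_params('wrist')['pose'])[:3,3])"
```

```text
time: 7.85
position: [0.4607, -0.2902, 0.1993]
tool_rot: [-2.186, -2.252, -0.002]
ft_force: [1.1, 0.5, 0.0]
grip_width: 0.997
(array([ -2.6,  -0.2, 167.3]), array([-0.001, -0.003, -0.002])) [ 0.45964838 -0.21220381  0.3615682 ]
```

```bash
python3 -m creep '[[[1,-2,0,50,0,0,0],[1,-2,0,100,0,0,0],[1,-2,0,140,0,0,0],[1,-2,0,160,0,0,0],[1,-2,0,167,0,0,0]]]'; python3 -m creep '[[[0,0,0,0,0,0,0],[0,0,0,0,0,0,0],[0,0,0,0,0,0,0],[0,0,0,0,0,0,0],[0,0,0,0,0,0,0]]]' 45;python3 -m creep '[[[0,0,0,0,0,0,0],[0,0,0,0,0,0,0],[0,0,0,0,0,0,0],[0,0,0,-8,0,0,0],[0,0,0,-15,0,0,0]]]'; python3 -c "
from h import *
yaw=-.0314
print(togo((.517,-.05,.047),yaw),togo((.517,-.05,.047),.032))"
```

```text
time: 8.35
position: [0.4609, -0.2895, 0.0317]
tool_rot: [-2.18, -2.257, -0.001]
ft_force: [-0.5, -0.2, 0.8]
grip_width: 1.004
time: 8.85
position: [0.4616, -0.293, 0.0345]
tool_rot: [2.185, 2.255, -0.0]
ft_force: [-0.2, -0.4, 0.7]
grip_width: 0.627
time: 9.35
position: [0.4598, -0.2916, 0.0475]
tool_rot: [-2.183, -2.254, 0.0]
ft_force: [0.6, 0.5, -9.1]
grip_width: 0.346
(array([239.6,  64.9,   1. ]), array([-0.003, -0.002,  0.063])) (array([239.6,  64.9,   1. ]), array([-0.003, -0.002, -0.   ]))
```

```bash
python3 -m creep '[[[0,45,13,0,0,0,0.012],[0,90,26,0,0,0,0.024],[0,135,39,0,0,0,0.036],[0,180,52,0,0,0,0.05],[0,220,65,0,0,0,0.063]]]'; python3 -m creep '[[[0,10,0,2,0,0,0],[0,17,0,4,0,0,0],[0,17,0,4,0,0,0]]]'; python3 -c "
from h import *
print(togo((.517,-.005,.040),-.0314))
im=ctrl.get_image('top')[:,:,::-1];cv2.imwrite('pics/top4.png',im)
cv2.imwrite('pics/top4z.png',cv2.resize(im[225:305,250:370],None,fx=5,fy=5,interpolation=cv2.INTER_CUBIC))
im=ctrl.get_image('wrist');cv2.imwrite('pics/w2.png',im[:,:,::-1])"
```

```text
time: 9.85
position: [0.5187, -0.0678, 0.0485]
tool_rot: [-2.255, -2.187, -0.0]
ft_force: [0.3, 0.2, -8.0]
grip_width: 0.341
time: 10.15
position: [0.5186, -0.0532, 0.0439]
tool_rot: [-2.253, -2.187, 0.002]
ft_force: [-0.0, 0.5, -8.7]
grip_width: 0.341
(array([48.2, -3.1,  3.9]), array([-0.002, -0.   ,  0.001]))
```

View pics/w2.png

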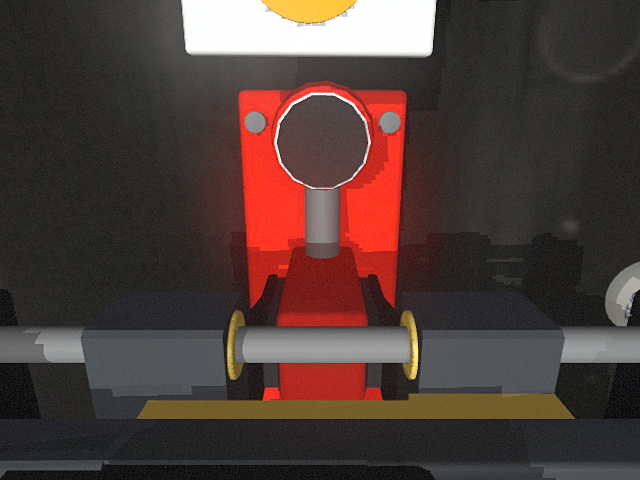

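The wrist view shows the saddle at (322.5,140), the bracket's end corners at (187,54) and (434,54), and the disc's lower edge at (310,22).

```bash
python3 - <<'E'
from h import *
s=ctrl.get_state()['position'][2]-.0325
for lift in (.009,s,):
    S=ray("wrist",322.5,140,.056+lift); print("saddle",S,lift)
a=ray("wrist",187,54,.085);b=ray("wrist",434,54,.085);m=(a+b)/2;e=(b-a)/np.linalg.norm(b-a);n=np.array([-e[1],e[0],0])
print(a,b,np.linalg.norm(b-a),"yaw",np.arctan2(e[1],e[0]))
L=m+.026*n;print("lift",L, "disc edge x",ray("wrist",310,22,.0855))
k1=ray("wrist",255,122,.012+s);k2=ray("wrist",390,122,.012+s);print("jack yaw",np.arctan2(*(k2-k1)[1::-1]))
T=R.from_rotvec(ctrl.get_state()['tool_rot']);print("go mm tool",T.inv().apply(L-S)*1000)
E
```

```text
saddle [0.52236777 0.01419088 0.065     ] 0.009
saddle [0.52237679 0.0143642  0.06773561] 0.011735611384904733
[0.48511501 0.04034782 0.085     ] [0.55455158 0.03798125 0.085     ] 0.069476884749633 yaw -0.034069211456863695
lift [0.52071893 0.06514945 0.085     ] disc edge x [0.52006937 0.04716711 0.0855    ]
jack yaw -0.033770893553041574
go mm tool [ 50.68527623  -3.35143693 -17.31242769]
```

```bash
python3 -m creep '[[[0,18,-1,0,0,0,0],[0,36,-2,2,0,0,0],[0,50.5,-3,3,0,0,0],[0,50.5,-3,7,0,0,0],[0,50.5,-3,9,0,0,0]]]'; python3 -m creep '[[[0,0,0,2,0,0,0],[0,0,0,2.5,0,0,0],[0,0,0,2.5,0,0,0]]]'
```

```text
time: 10.75
position: [0.518, -0.005, 0.0352]
tool_rot: [2.257, 2.185, -0.002]
ft_force: [-1.0, -0.2, -8.4]
grip_width: 0.343
time: 11.05
position: [0.5182, -0.0055, 0.0337]
tool_rot: [2.257, 2.184, -0.003]
ft_force: [-3.7, -3.0, 0.3]
grip_width: 0.342
```

```bash
python3 -m creep '[[[1,0,0,0,0,0,0],[1,0,0,0,0,0,0],[1,0,0,0,0,0,0],[1,0,0,0,0,0,0],[1,0,0,0,0,0,0]]]' 10; python3 -m creep '[[[1,0,0,-30,0,0,0],[1,0,0,-80,0,0,0],[1,0,0,-120,0,0,0],[1,0,0,-150,0,0,0],[1,0,0,-150,0,0,0]]]'; python3 -c "
from h import *
np.savez('w3.npz',**{k:np.array(v) for k,v in ctrl.camera_params('wrist').items() if k in('K','pose')})
im=ctrl.get_image('wrist');cv2.imwrite('pics/w3.png',im[:,:,::-1])"
```

```text
time: 11.55
position: [0.5185, -0.003, 0.0333]
tool_rot: [2.255, 2.187, 0.001]
ft_force: [0.6, -0.5, 0.4]
grip_width: 0.711
time: 12.05
position: [0.5213, -0.0028, 0.1879]
tool_rot: [2.25, 2.182, 0.008]
ft_force: [0.1, -0.1, 0.5]
grip_width: 0.996
```

View pics/w3.png

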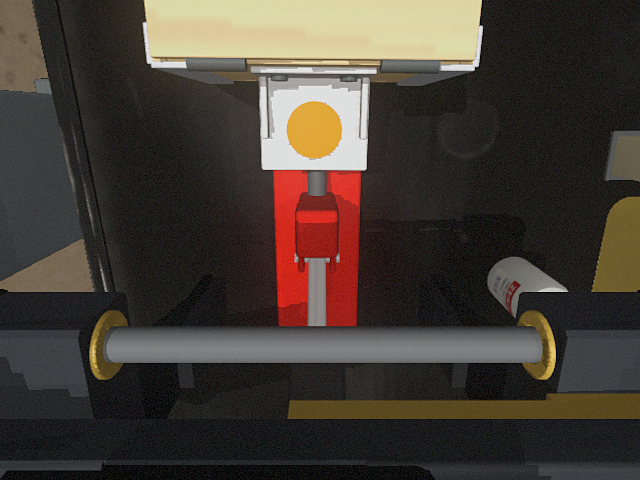

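```bash
python3 - <<'E'
from h import *
d=np.load('w3.npz');p={'K':d['K'],'pose':d['pose']}
print("disc",ray("",314,129.5,.0855,p))
h=ray("",315.5,258,.048,p);print("hinge",h,"saddle y~",h[1]+.1)
for v in(200,300): print((ray("",275,v,.01,p)+ray("",359.5,v,.01,p))/2, ray("",275,v,.01,p)[0]-ray("",359.5,v,.01,p)[0])
th=.72
J=np.array([h[0],h[1]+.03]);print("J",J,"pad up",J[1]-.03-.102*np.cos(.72)+.007*np.sin(.72))
print(togo((.519,-.107,.16),-.03))
E
```

```text
disc [0.51989098 0.06586028 0.0855    ]
hinge [ 0.51682105 -0.0365104   0.048     ] saddle y~ 0.06348959642525892
[0.51952112 0.00322855 0.01      ] -0.07380352464416995
[ 0.51614279 -0.09293556  0.01      ] -0.07971035623532224
J [ 0.51682105 -0.0065104 ] pad up -0.10857889524331206
(array([-103.9,    2.3,   25.5]), array([ 0.005,  0.001, -0.001]))
```

Saddle-to-lift-point offset is about 2–3 mm, so the placement is good. Next I close the fingers and go above the pad.

```bash
python3 -m creep '[[[0,-50,0,0,0,0,0],[0,-104,-2,0,0,0,0],[0,-104,-3,10,0,0,0],[0,-104,-4,20,0,0,0],[0,-104,-4,25,0,0,0]]]' 20; python3 -m creep '[[[0,0,0,0,0,0,0],[0,0,0,0,0,0,0],[0,0,0,0,0,0,0],[0,0,0,0,0,0,0],[0,0,0,0,0,0,0]]]';python3 -c "
from h import *
im=ctrl.get_image('scene')[:,:,::-1]
cv2.imwrite('pics/s3.png',cv2.resize(im[180:340,230:430],None,fx=3,fy=3))
for y,z in ((-.108,.127),(-.122,.106),(-.131,.086),(-.135,.066),(-.136,.055)): print(togo((.516,y,z),-.03)[0])"
```

```text
time: 12.6
position: [0.5097, -0.1054, 0.1559]
tool_rot: [-2.252, -2.186, 0.002]
ft_force: [-0.6, -0.4, 1.3]
grip_width: 0.631
time: 13.1
position: [0.5112, -0.1068, 0.1585]
tool_rot: [2.255, 2.187, 0.0]
ft_force: [0.7, 0.9, -0.5]
grip_width: 0.17
[-1.   4.9 31.4]
[-15.    5.3  52.4]
[-24.    5.6  72.4]
[-28.    5.7  92.4]
[-29.    5.7 103.4]
```

View pics/s3.png

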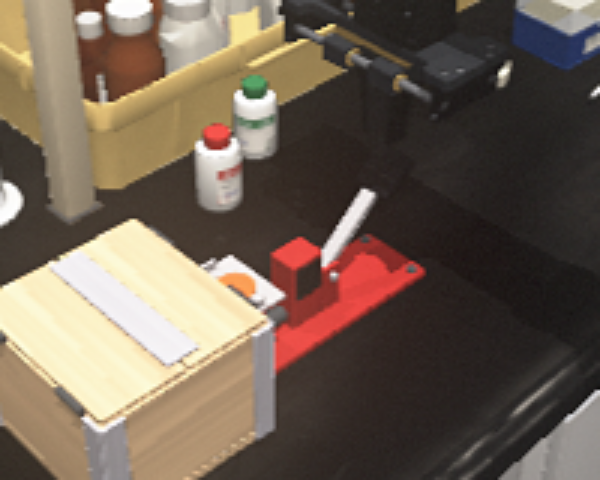

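The scene view shows the jack under the bracket, handle up, fingers over the pad, and the bottles standing. Now the trial stroke.

```bash
python3 -m creep '[[[0,-1,5,0,0,0,0],[0,-1,5,0,0,0,0],[0,-1,5,15,0,0,0],[0,-1,5,27,0,0,0],[0,-2,5,32,0,0,0]]]'; python3 -m creep '[[[0,-5,0,7,0,0,0],[0,-10,0,14,0,0,0],[0,-14,0,21,0,0,0],[0,-19,0,31,0,0,0],[0,-23,0,41,0,0,0]]]'; python3 -m creep '[[[0,-2,0,8,0,0,0],[0,-4,0,16,0,0,0],[0,-5,0,23,0,0,0],[0,-5,0,26,0,0,0],[0,-5,0,28,0,0,0]]]'
```

```text
time: 13.65
position: [0.5148, -0.1087, 0.1241]
tool_rot: [-2.253, -2.185, 0.002]
ft_force: [-1.0, 0.1, 2.7]
grip_width: 0.007
time: 14.15
position: [0.515, -0.1327, 0.0844]
tool_rot: [2.256, 2.186, -0.0]
ft_force: [-3.1, 2.1, 6.8]
grip_width: 0.007
time: 14.65
position: [0.5149, -0.1388, 0.057]
tool_rot: [2.256, 2.185, -0.003]
ft_force: [-4.3, -0.9, 8.1]
grip_width: 0.003
```

```bash
python3 -m creep '[[[0,0,0,2,0,0,0],[0,0,0,3,0,0,0],[0,0,0,3,0,0,0],[0,0,0,3,0,0,0]]]'; python3 -c "
from h import *
im=ctrl.get_image('scene')[:,:,::-1]
w=ctrl.get_image('wrist')[:,:,::-1]
cv2.imwrite('pics/s4.png',np.hstack([cv2.resize(im[200:340,230:410],None,fx=2.2,fy=2.2),cv2.resize(w,(400,308))]))"
```

```text
time: 15.05
position: [0.5149, -0.139, 0.0551]
tool_rot: [2.255, 2.185, -0.004]
ft_force: [-5.4, -0.9, 13.4]
grip_width: 0.001
```

View pics/s4.png

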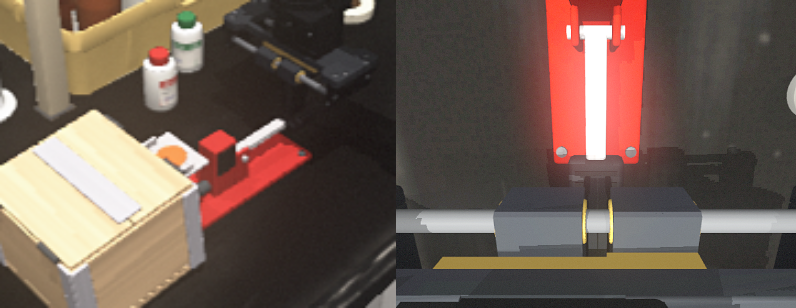

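The handle is level at the stop (13 N), the crate's bracket side is raised, and the jack is flat. Now I let it rise along the same arc.

```bash
python3 -m creep '[[[0,1,0,-8,0,0,0],[0,4,0,-20,0,0,0],[0,8,0,-31,0,0,0],[0,13,0,-42,0,0,0],[0,20,0,-54,0,0,0]]]'; python3 -m creep '[[[0,7,0,-12,0,0,0],[0,10,0,-24,0,0,0],[0,10,0,-36,0,0,0],[0,10,0,-36,0,0,0],[0,10,0,-36,0,0,0]]]';  python3 -c "
from h import *
im=ctrl.get_image('scene')[:,:,::-1]
w=ctrl.get_image('wrist')[:,:,::-1]
cv2.imwrite('pics/s5.png',np.hstack([cv2.resize(im[200:340,230:410],None,fx=2.2,fy=2.2),cv2.resize(w,(400,308))]))
print(togo((.515,-.1087,.124))[0])"
```

```text
time: 15.65
position: [0.5163, -0.1177, 0.1088]
tool_rot: [2.256, 2.184, 0.001]
ft_force: [-0.2, -0.2, 2.8]
grip_width: 0.005
time: 16.15
position: [0.5158, -0.1076, 0.144]
tool_rot: [2.256, 2.186, -0.001]
ft_force: [0.2, -0.3, 0.2]
grip_width: 0.006
[-1.3 -0.3 19.4]
```

View pics/s5.png

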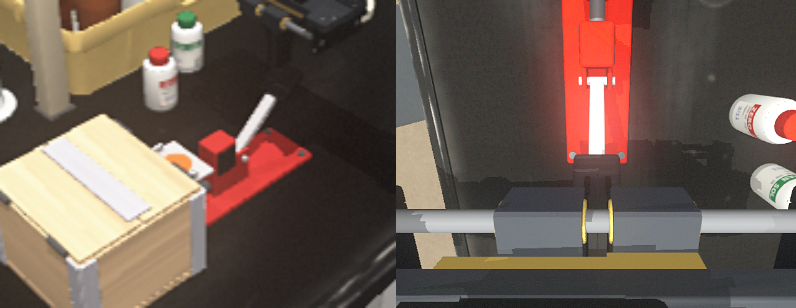

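The handle is back up and the crate is down again. Final push.

```bash
python3 -m creep '[[[0,-1,0,12,0,0,0],[0,-2,0,20,0,0,0],[0,-6,0,27,0,0,0],[0,-11,0,34,0,0,0],[0,-15,0,41,0,0,0]]]'; python3 -m creep '[[[0,-5,0,10,0,0,0],[0,-9,0,20,0,0,0],[0,-12,0,29,0,0,0],[0,-14,0,37,0,0,0],[0,-15,0,44,0,0,0]]]'; python3 -m creep '[[[0,0,0,3,0,0,0],[0,0,0,5,0,0,0],[0,0,0,6,0,0,0],[0,0,0,6,0,0,0],[0,0,0,6,0,0,0]]]'
```

```text
time: 16.75
position: [0.5152, -0.1225, 0.1024]
tool_rot: [-2.255, -2.186, 0.0]
ft_force: [-1.2, 0.4, 2.9]
grip_width: 0.007
time: 17.25
position: [0.5149, -0.1371, 0.0587]
tool_rot: [-2.255, -2.186, 0.0]
ft_force: [-2.0, 1.1, 8.0]
grip_width: 0.006
time: 17.75
position: [0.515, -0.1374, 0.0548]
tool_rot: [2.255, 2.187, -0.002]
ft_force: [-7.5, 1.5, 19.1]
grip_width: 0.003
```

```bash
python3 -m creep '[[[0,0,0,-1,0,0,0],[0,0,0,-1,0,0,0],[0,0,0,-1,0,0,0],[0,0,0,-1,0,0,0],[0,0,0,-1,0,0,0]]]'; python3 -c "
from h import *
im=ctrl.get_image('scene')[:,:,::-1]; t=ctrl.get_image('top')[:,:,::-1]
cv2.imwrite('pics/s6.png',np.hstack([cv2.resize(im[200:340,230:410],None,fx=2.2,fy=2.2),cv2.resize(t[210:310,190:320],(400,308))]))
print(ctrl.get_state()['ft_force'])"
```

```text
time: 18.25
position: [0.5149, -0.1374, 0.055]
tool_rot: [2.256, 2.187, -0.002]
ft_force: [-5.6, 2.2, 13.9]
grip_width: 0.005
[-5.74881181  0.32076865 14.92520415]
```

The picture limit is reached, so I'll check the disc numerically by colour.

```bash
python3 - <<'E'
from h import *
for n,img in (("before",cv2.imread("pics/top3.png")),("now",ctrl.get_image("top")[:,:,::-1])):
    c=img[220:310,280:310].astype(int);m=(c[...,2]>180)&(c[...,1]>100)&(c[...,1]<210)&(c[...,0]<60)
    v,u=np.nonzero(m);u=u.mean()+280;v=v.mean()+220;print(n,u,v,m.sum(),[np.round(ray("top",u,v,z),4) for z in(.0855,.0995)])
E
```

```text
before 291.10869565217394 265.17391304347825 138 [array([0.5191, 0.0661, 0.0855]), array([0.518 , 0.0653, 0.0995])]
now 293.2112676056338 264.82394366197184 142 [array([0.5198, 0.0611, 0.0855]), array([0.5187, 0.0603, 0.0995])]
```

The disc moved about 6 mm towards -y, so I'll check where the saddle is now, using the red base in the wrist image.

```bash
python3 - <<'E'
from h import *
p=ctrl.camera_params("wrist");im=ctrl.get_image("wrist").astype(int)
m=(im[...,0]>110)&(im[...,1]<110)&(im[...,2]<110)&(im[...,0]>2*im[...,1]*.9)
for v in range(0,300,20):
    u=np.nonzero(m[v])[0]; 
    if len(u)>30: print(v,u.min(),u.max(),len(u))
for u in range(250,400,12):
    v=np.nonzero(m[:,u])[0]
    if len(v): print(u,v.max(),np.round(ray("wrist",u,v.max()+.5,.01,p),4))
t=ctrl.get_image("top").astype(int)
r=(t[...,0]>110)&(t[...,1]<80)&(t[...,2]<80);r[:,:295]=0;r[:225]=0;r[310:]=0;r[:,400:]=0
v,u=np.nonzero(r);print("top red u",u.min(),u.max(),"v",v.min(),v.max(),len(u))
print([ (c,int(r[:,c].sum())) for c in range(u.min(),u.max()+1)])
print(np.round(ray("top",u.max()+.5,266,.01),4))
E
```

```text
0 239 401 160
20 241 400 160
40 242 399 158
60 243 398 88
80 243 397 116
100 245 395 95
120 227 395 85
140 246 394 73
160 231 393 68
180 235 391 67
200 236 390 76
220 251 389 89
240 252 388 65
250 217 [ 0.4776 -0.1114  0.01  ]
262 257 [ 0.4823 -0.1345  0.01  ]
274 257 [ 0.489  -0.1347  0.01  ]
286 244 [ 0.4961 -0.1273  0.01  ]
298 244 [ 0.5027 -0.1275  0.01  ]
310 42 [ 0.5135 -0.0263  0.01  ]
322 42 [ 0.5192 -0.0265  0.01  ]
334 42 [ 0.5249 -0.0267  0.01  ]
346 244 [ 0.5291 -0.1284  0.01  ]
358 246 [ 0.5357 -0.1297  0.01  ]
370 257 [ 0.5424 -0.1364  0.01  ]
382 257 [ 0.549  -0.1366  0.01  ]
394 170 [ 0.5547 -0.0885  0.01  ]
top red u 295 364 v 253 282 1495
[(295, 2), (296, 2), (297, 2), (298, 2), (299, 2), (300, 2), (301, 2), (302, 2), (303, 2), (304, 2), (305, 22), (306, 24), (307, 24), (308, 24), (309, 24), (310, 24), (311, 25), (312, 25), (313, 25), (314, 30), (315, 30), (316, 29), (317, 29), (318, 29), (319, 29), (320, 29), (321, 29), (322, 29), (323, 29), (324, 29), (325, 29), (326, 29), (327, 30), (328, 30), (329, 30), (330, 30), (331, 29), (332, 16), (333, 16), (334, 16), (335, 20), (336, 24), (337, 24), (338, 24), (339, 24), (340, 24), (341, 24), (342, 24), (343, 24), (344, 24), (345, 24), (346, 24), (347, 24), (348, 24), (349, 24), (350, 24), (351, 24), (352, 24), (353, 24), (354, 24), (355, 24), (356, 24), (357, 24), (358, 24), (359, 24), (360, 24), (361, 24), (362, 23), (363, 9), (364, 6)]
[ 0.5191 -0.1175  0.01  ]
```

Saddle y is about 0.064 and the lift point about 0.060, so they are centred within about 5 mm (limit 14). Push is 14–15 N at the stop. Handing in.

```bash
python3 -c "
from h import *
s=ctrl.get_state();print(s['time'],s['position'],s['ft_force']);print(ctrl.close_job())"
```

```text
18.5 [ 0.51494798 -0.13733845  0.0550457 ] [-5.8251166   0.86100418 14.85842325]
the job is handed in; nothing more can be done
None
```

I carried out every step and handed the job in at 18.5 s of the 72 s. No verdict was reported, so the results below come from my own checks.

- **Crate:** I folded the left flap down, then the right one with its strip on top. After the closing, the pictures showed both flat and the crate in the same place to within about 1 mm.
- **Jack:** I stood it flat under the lift point and let go. The saddle was 2–3 mm off the lift point by the wrist camera.
- **Trial stroke:** The handle went down to the stop at about 13 N. It came all the way back up and the crate settled on the worktop again, both seen in the pictures.
- **Final hold:** The fingers hold the handle down at its stop. The fingertips are at z = 0.055 m, where the pad should be when fully down, with a push of about 15 N.

**Last checks:**
- The orange disc had moved about 6 mm towards the jack since before the lift. With the base measured from the wrist image, I estimate the saddle is about 5 mm off centre, against the 14 mm limit.
- One reading disagreed: the top camera put the base's handle end at y = -0.118 m, the wrist camera at -0.136 m. I took the wrist value, because the gripper probably hid that end from above.
- The picture limit kept me from viewing the final pose. The lifted height, closed flaps, and undisturbed bottles and timer were therefore not confirmed by eye at the end. The bottles and the flaps last looked right in the view after the trial stroke, and the timer right after the flaps were closed. The arm did not go near the timer after that.

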